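Feed a hub sleeve into the pump clamp and hold it

TASK

Twist the spring-loaded knob of the bench clamp clockwise to its stop so that the hub sleeve rolls down the chute onto the clamp bed, and let the knob spring back. Then pump the two squeeze grips until the jaw has pushed the sleeve against the anvil, and go on squeezing gently until the jaw's sprung nose is pushed in about 9 mm (roughly two thirds of its travel) without ever driving the nose fully in, which would crush the thin sleeve; finish while still squeezing both grips so. Leave the tape roll, the pedal and the tin box where they are.

Things in the scene. Friction and masses are not known exactly. Their poses are not given: they have to be found in the camera images.
- fixture: Bench clamp with feed chute, bolted down. Origin on the worktop under the bed; y = clamping line. In its frame (mm): grips x 0 y -165, jaw y -84 (fully back), bed y -34..30, anvil y 30..46, chute x 18..150 down to the bed, knob x 85 y 50; base x -38..152, y -220..80. Heights: grips 132, knob 140, sleeve in chute 95, rest under 101 (within 50 of the grips under 70).
- knob_grip (a point): Centre of the knob's black bar, on its upright axis, 128 mm above the worktop: grip it here. Bar 44 mm long, 13 mm thick, 26 mm high (114 to 140 mm above the worktop); long side along this frame's x, so the fingers close along its y. The frame turns with the knob and equals the fixture's while home.
- knob (a joint): Angle of the knob, rad: 0 home, grows clockwise seen from above, stop at 1.2. A spring of 0.05 N m (home) to 0.12 N m (stop) returns it. A steel gate arm on its stem bars the chute at home; the chute is free from about 1.05 rad on. Let go too early, the arm catches the sleeve (twist again).
- sleeve_mid (a point): Centre of the hub sleeve, a loose plain steel cylinder, 30 mm diameter, 44 mm long, about 0.15 kg, axis (this frame's y) along the clamping line. It waits in the chute behind the gate arm; with the gate open it rolls by itself within 1 s into the bed, where its centre is 45 mm above the worktop at fixture x about 0.
- anvil_face (a point): Centre of the fixed anvil's face, 45 mm above the worktop, looking to the fixture's -y; the sleeve's end must bear on it (sleeve centre then 22 mm away).
- grips_mid (a point): Fixed point midway between the two squeeze grips, 105 mm above the worktop: grasp here from above, fingers closing along this frame's y (the fixture's y). The outer faces of the grips stand 66 mm apart open, 39 mm fully squeezed.
- grip_r_face (a point): Centre of the outer face of the driving grip (farther from the jaw, fixture -y side), 105 mm above the worktop. Each grip is an upright black post 26 mm wide (fixture x), 14 mm thick (y), from 50 to 132 mm above the worktop.
- grip_l_face (a point): Centre of the outer face of the other grip (nearer the jaw), 105 mm above the worktop.
- grip_r (a joint): Travel of the driving grip inwards, m: 0 open, 0.0135 stop. Both grips are geared to move in alike; springs open them (1.5 to 3.5 N each). Closing, a ratchet (4 mm teeth) carries the jaw as far as one grip moves, less 0 to 4 mm lost motion; a full stroke gives 7 to 14 mm. Opening, the jaw stays. Force on each grip about 4 to 6 N before the jaw touches, about 9 N with the nose in 9 mm.
- jaw (a joint): Travel of the jaw towards the anvil, m: 0 fully back, starts anywhere from 0 to 0.018. The nose meets the sleeve and the sleeve meets the anvil at 0.041. Friction of 4 N holds the jaw where it is left.
- nose (a joint): How far the sprung nose (rubber-faced disc, 20 mm across, on the jaw's front) is pushed in, m: 0 free, 0.014 fully in (sleeve crushed). Spring 0.9 N per mm. When the grips are let go the jaw slips back until 5 mm or less is left, so they must stay squeezed.
- nose_face (a point): Centre of the nose's front face, 45 mm above the worktop; moves along the fixture's +y with the jaw.
- tape_mid (a point): Centre of the black tape roll (66 mm across, 19 mm high), a bystander.
- pedal_mid (a point): Centre of the loose flat pedal (67 x 120 x 23 mm), a bystander.
- tin_mid (a point): Centre of the small tin box (65 x 93 x 35 mm), a bystander.

How it is judged (in metres and radians):
On the way, in this order (a step that is already met when the one before it is completed fails the run):
1. the knob is twisted clockwise to its stop (value of joint knob above 1.12 rad), for 0.05 s.
2. the knob is let go and home again, and the sleeve lies in the bed, not yet clamped (value of joint knob below 0.12 rad and contact force between the fingers and knob below 0.1 N and height (world z) of sleeve_mid between 0.04 and 0.052 m and x of sleeve_mid in the frame of fixture between -0.008 and 0.01 m and angle between the y axis of sleeve_mid and the y axis of fixture, either way round below 0.15 rad and value of joint nose below 0.002 m), for 0.2 s.
3. the fingers squeeze the grips and the nose presses the sleeve against the anvil (height (world z) of sleeve_mid between 0.04 and 0.052 m and x of sleeve_mid in the frame of fixture between -0.008 and 0.01 m and angle between the y axis of sleeve_mid and the y axis of fixture, either way round below 0.15 rad and y of sleeve_mid in the frame of fixture between 0.004 and 0.012 m and value of joint nose above 0.0015 m and contact force between the fingers and grip_r above 1 N), for 0.1 s.
At the end, for the whole second after the job is handed in: Both grips still squeezed (over 1 N each) at the end; sleeve in the bed, its centre 18 to 26 mm from the anvil face; nose on it, pushed in 6 to 12.2 mm, jaw at rest; knob home (under 0.12 rad); robot off jaw and sleeve (height (world z) of sleeve_mid between 0.04 and 0.052 m and x of sleeve_mid in the frame of fixture between -0.008 and 0.01 m and angle between the y axis of sleeve_mid and the y axis of fixture, either way round below 0.15 rad and y of sleeve_mid in the frame of fixture between 0.004 and 0.012 m and value of joint knob below 0.12 rad and value of joint nose between 0.006 and 0.0122 m and contact force between nose and sleeve above 3 N and contact force between the fingers and grip_r above 1 N and contact force between the fingers and grip_l above 1 N and value of joint grip_r above 0.001 m and contact force between the arm and sleeve below 0.1 N and contact force between the arm and jaw below 0.1 N and linear speed of jaw below 0.005 m/s); the arm keeps its last pose, push and grip.
It fails at once if the nose is driven fully in (over 13.3 mm): the sleeve is crushed (value of joint nose above 0.0133 m).
It fails at once if a black tape roll is shifted by more than 20 mm (distance of tape_mid from where it was at the start of the episode above 0.02 m).
It fails at once if a flat pedal is shifted by more than 20 mm (distance of pedal_mid from where it was at the start of the episode above 0.02 m).
It fails at once if a small tin box is shifted by more than 20 mm (distance of tin_mid from where it was at the start of the episode above 0.02 m).
It also fails if it takes over 61 s, if anything falls off the work surface, if the arm or the gripper's body presses on something with over 40 N, if the wrist force passes 120 N, or if a joint passes its speed limit or range.

ROBOT

A 6-joint arm with a two-finger parallel gripper is mounted at the origin on a cart in front of the work surface, level with it; the furniture and walls round the work are solid. World frame = base frame: x ahead of the robot, y to its left, z up, the work surface at z = 0. Lengths are in m, angles in degrees, forces in N, time in s.
With the tool pointing down it reaches from about 0.325 to 0.775 m from the base axis. Payload 5.5 kg.
Tool frame: the origin (TCP) lies at the centre of the arm's flange, where the gripper is bolted on; the fingertips stand 182 mm ahead of it and the grasp point (between the pads) lies 163 mm ahead of it; z points along the fingers, y is the direction in which the jaws open and shut (so a half turn about z gives the same grasp; the last joint's range is limited). The gripper opens to 88 mm and grips with 3 to 60 N. Pads are 20 mm wide; open, the fingers measure 115 mm over their backs; the gripper's body (75 mm by 178 mm) begins 61 mm behind the grasp point.
Start: joints at [-3.249, 5.22, 70.514, -0, 104.267, -3.249], TCP at [0.6, -0, 0.405] pointing down, gripper open.
Joint ranges: [-164.24, 164.24], [-49.07, 125.15], [9.68, 141.18], [-86.29, 266.29], [3.28, 154.24], [-151.56, 151.56]. Speed limits (degrees/s): [147.25, 147.25, 172.46, 180, 180, 180].

INTERFACE

Orientations are given as [roll, pitch, yaw] about the fixed x, y, z axes, in that order (R = Rz(yaw) Ry(pitch) Rx(roll)).
In Python, from station import r gives the robot as it stands. The module is installed in compiled form; this text tells all that it offers. Calls block until the motion is done:
- r.reach(position, orientation): joint-space move of the TCP to a pose.
- r.servo_line(position, rotation=None, speed=0.15): straight line of the TCP; rotation=None keeps the orientation; speed is the mean speed in m/s.
- r.move_joints(angles): joint-space move.
- r.let_go() and r.grab(squeeze=None): open the fingers fully, or close them until they stop; squeeze is the grip in N (None keeps the last).
- r.wait(seconds).
- r.inverse_kinematics(position, orientation): joint angles nearest the present ones, or None.
- r.sense(): the state.
- r.snapshot(name): name is "scene" or "side" or "wrist"; returns a dict with "frame" (384x512x3 uint8, red, green, blue), "fx", "fy", "cx", "cy" (pixels), "R" (3x3) and "t" (3): a world point X has camera coordinates R X + t. Camera axes: x right, y down, z forward; pixel columns grow to the right and rows downward; lengths in m; the calibration is good to about 2 mm. A picture is of the moment at which its call begins. There is no depth.
A pose or a line that the arm cannot do raises r.IKError and nothing moves.
- r.hand_in(): hands the job in, once; it reports no verdict.
The state is a dict: "clock": time; "joints": joint angles; "joint_vel": joint speeds; "joint_torque": joint torques, N m; "tcp_pos": TCP position; "orientation": TCP orientation; "contact_force": force on the tool from outside, world axes, zero at the start; "torque": the same for the moment, N m; "opening": finger opening in m.
Only numpy, scipy, OpenCV 4.12 (cv2) and the standard library are available. Lean on these libraries where they do the work, as an engineer would, in place of code of your own. Each camera call takes 0.05 s, during which the arm holds its last target. There are 200 camera calls.

## Working session

There is one attempt and no reset: what is moved stays moved. The work goes in short steps, each a Python script; the robot and the scene stay as the last script left them, time stands still between calls to the robot, and variables do not carry over. Pictures are saved under pics/ and viewed, about 8 in all and at most 12, crops included, and the job is handed in when it is done.

```bash
mkdir -p pics; cat > h.py <<'E'
import numpy as np, cv2
from station import r
def snap(n,f,crop=None,scale=1):
    s=r.snapshot(n); im=s["frame"][:,:,::-1].copy()
    if crop: x0,y0,x1,y1=crop; im=im[y0:y1,x0:x1]
    if scale!=1: im=cv2.resize(im,None,fx=scale,fy=scale,interpolation=cv2.INTER_CUBIC)
    cv2.imwrite("pics/"+f,im); np.savez("pics/"+f+".npz",**{k:v for k,v in s.items() if k!="x"}); return s
def P(s): return np.array([[s["fx"],0,s["cx"]],[0,s["fy"],s["cy"]],[0,0,1]])@np.c_[s["R"],np.array(s["t"]).reshape(3)]
def proj(s,X): p=P(s)@np.r_[X,1]; return p[:2]/p[2]
def tri(ss,px):
    A=[]
    for s,(u,v) in zip(ss,px):
        M=P(s); A+= [u*M[2]-M[0], v*M[2]-M[1]]
    A=np.array(A); A/=np.linalg.norm(A[:,:3],axis=1)[:,None]
    X=np.linalg.lstsq(A[:,:3],-A[:,3],rcond=None)[0]; return X,[proj(s,X) for s in ss]
def plane(s,u,v,z):
    M=P(s); A=np.array([u*M[2]-M[0],v*M[2]-M[1]]); 
    return np.linalg.solve(A[:,:2],-(A[:,3]+A[:,2]*z))
E
python3 - <<'E'
from h import *
a=snap("scene","a.png");b=snap("side","b.png");c=snap("wrist","c.png")
cv2.imwrite("pics/ab.png",np.vstack([np.hstack([cv2.imread("pics/a.png")[:, :],cv2.imread("pics/b.png")])]) [:, :])
for s in(a,b,c): print(np.array(s["R"]).round(3).tolist(),np.array(s["t"]).round(3),s["fx"],s["cx"],s["cy"])
print(r.sense())
E
```

```text
[[0.87, -0.492, -0.014], [-0.311, -0.527, -0.791], [0.382, 0.692, -0.612]] [-0.439  0.272  0.989] 417.31854505885167 249.75480371740622 195.24950084240277
[[-0.939, -0.343, -0.004], [-0.168, 0.471, -0.866], [0.299, -0.813, -0.5]] [0.512 0.186 1.247] 396.34585364261363 251.85753597703174 184.474480854124
[[1.0, 0.001, -0.002], [0.002, -0.965, 0.264], [-0.002, -0.264, -0.965]] [-0.6   -0.033  0.389] 311.5856503018162 253.56628320697175 193.6781648492857
{'clock': 0.15, 'joints': array([-3.24829842e+00,  5.25526946e+00,  7.05677044e+01, -2.72566962e-04,
        1.04268298e+02, -3.24936920e+00]), 'joint_vel': array([ 0.09231767, -0.17969378, -0.17380717, -0.06610739, -0.03766968,
        0.0108173 ]), 'joint_torque': array([ 1.35033202e-03, -4.47044814e+01, -4.06907630e+01,  6.99103042e-02,
        2.74600578e-02, -1.16549641e-04]), 'tcp_pos': array([ 6.00047773e-01, -1.36299772e-06,  4.03728279e-01]), 'orientation': array([-1.79908860e+02, -4.90959927e-03,  9.00009999e+01]), 'contact_force': array([ 1.05247851, -0.95630472,  0.39570504]), 'torque': array([-0.01890857,  0.03368659, -0.01390191]), 'opening': 0.08785402355082084}
```

View pics/a.png

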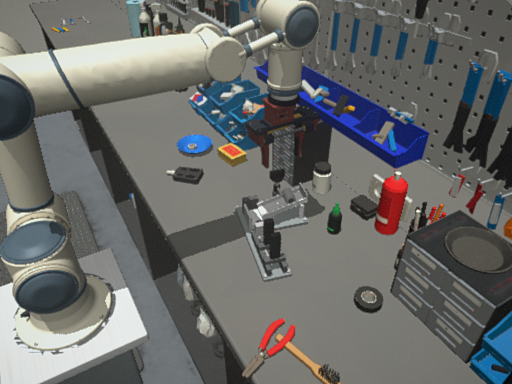

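View pics/c.png

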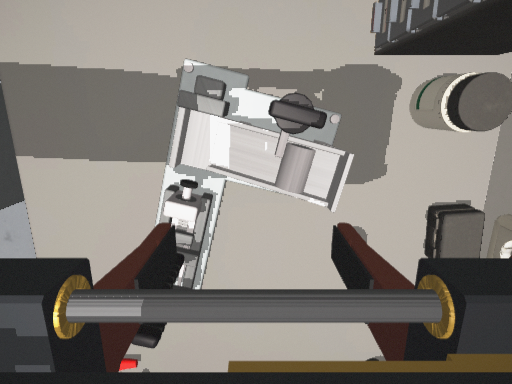

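View pics/b.png

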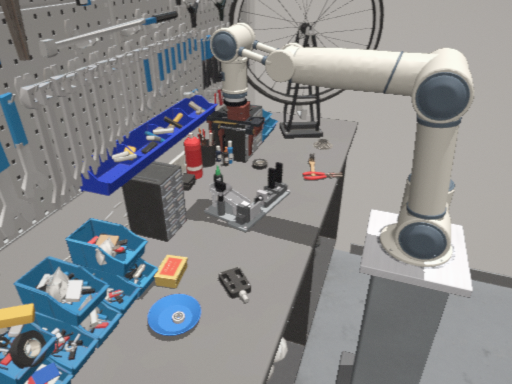

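Scene shows the clamp around (270,225), with the knob at about (277,178) and the grips at (270,240). The wrist view has the knob bar at about (298,113) and the sleeve at (296,168). Next I'll take enlarged crops.

```bash
python3 - <<'E'
import cv2,numpy as np
a,b,c=[cv2.imread(f"pics/{k}.png") for k in "abc"]
def cr(i,x,y,w,h,s):return cv2.resize(i[y:y+h,x:x+w],None,fx=s,fy=s,interpolation=cv2.INTER_CUBIC)
A=cr(a,226,160,100,125,4);B=cr(b,200,155,100,75,4);C=cr(c,150,50,210,150,2)
o=np.zeros((600,800,3),np.uint8);o[:500,:400]=A;o[:300,400:800]=B;cv2.imwrite("pics/m1.png",o)
cv2.imwrite("pics/m2.png",cr(c,140,50,260,195,3)[:585,:780])
E
```

```text
(no output)
```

View pics/m1.png

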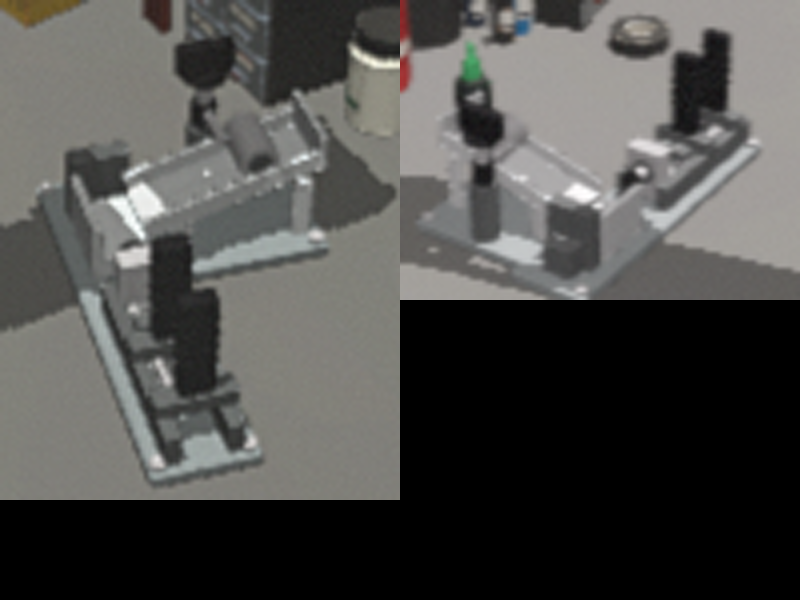

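View pics/m2.png

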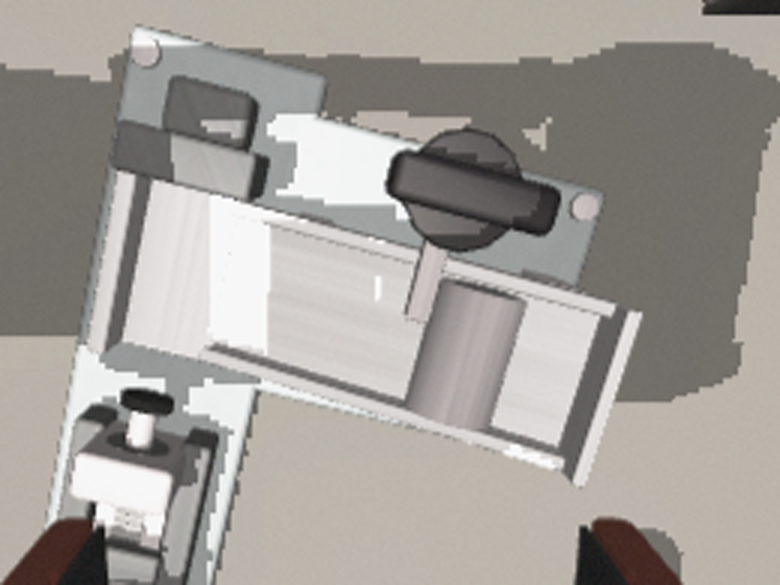

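```bash
cat > fit.py <<'E'
from h import *
from scipy.optimize import least_squares
L=lambda k: dict(np.load(f"pics/{k}.png.npz"))
a,b,c=L("a"),L("b"),L("c")
ma=lambda u,v:(226+u/4,160+v/4); mb=lambda u,v:(200+(u-400)/4,155+v/4); mc=lambda u,v:(140+u/3,50+v/3)
for n,pa,pb,pc in [("knob",ma(205,62),mb(482,126),mc(473,192)),("gl",ma(171,240),mb(687,56),None),("gr",ma(198,297),mb(716,36),None)]:
    ss,px=([a,b],[pa,pb]) if pc is None else ([a,b,c],[pa,pb,pc])
    X,q=tri(ss,px); print(n,X.round(4),[(np.array(p)-k).round(1) for p,k in zip(px,q)])
# pose fit
obs=[(a,ma(205,62),(85,50,128)),(b,mb(482,126),(85,50,128)),(c,mc(473,190),(85,50,138)),(a,ma(171,240),(0,-139,132)),(a,ma(198,297),(0,-191,132)),(b,mb(687,56),(0,-139,132)),(b,mb(716,36),(0,-191,132)),
 (c,mc(400,172),(63,50,138)),(c,mc(550,208),(107,50,138)),(c,mc(135,27),(-38,80,8)),(c,mc(603,193),(152,80,8)),(a,ma(152,483),(-38,-220,5)),(a,ma(262,460),(38,-220,5)),(b,mb(580,298),(-38,80,5))]
def T(p,l): 
    s,k=np.sin(p[2]),np.cos(p[2]);l=np.array(l)/1000; return np.array([p[0]+k*l[0]-s*l[1],p[1]+s*l[0]+k*l[1],l[2]])
f=lambda p:np.concatenate([proj(s,T(p,l))-np.array(u) for s,u,l in obs])
R=least_squares(f,[.53,.05,-.22],loss="soft_l1",x_scale=[.1,.1,.1]); print(R.x,np.degrees(R.x[2])); print(R.fun.reshape(-1,2).round(1).tolist())
for l in [(85,50,128),(0,-165,105),(0,30,45)]: print(T(R.x,l).round(4), np.hypot(*T(R.x,l)[:2]).round(3))
E
python3 fit.py
```

```text
knob [0.6343 0.0665 0.121 ] [array([ 0.3, -0.2]), array([0.8, 0.2]), array([ 2.1, -1.2])]
gl [ 0.5053 -0.0959  0.1296] [array([ 0.5, -0.4]), array([0.4, 0.3])]
gr [ 0.4934 -0.1461  0.1275] [array([ 0.5, -0.4]), array([0.4, 0.3])]
[ 0.53921163  0.03904223 -0.24111543] -13.814896248852175
[[-0.6, -1.9], [-0.8, -1.8], [-0.1, 1.2], [-0.2, -0.4], [-0.3, -0.9], [-0.5, -0.9], [-0.4, -1.4], [-3.7, 0.0], [1.9, 2.3], [-1.8, -0.9], [4.6, -13.6], [-0.8, 0.5], [0.4, -0.3], [0.4, 1.9]]
[0.6337 0.0673 0.128 ] 0.637
[ 0.4998 -0.1212  0.105 ] 0.514
[0.5464 0.0682 0.045 ] 0.551
```

```bash
python3 - <<'E'
from h import *
r.reach([.634,.067,.36],[180,0,166.2])
s=snap("wrist","d.png",None,1.5); q=r.sense(); print(q["clock"],q["tcp_pos"],q["joints"].round(1),q["contact_force"])
for X in [(.634,.067,.14),(.4998,-.1212,.132)]: print(proj(s,X)*1.5)
E
```

```text
1.325 [0.63395889 0.06676908 0.36026719] [  3.   10.8  68.9  -0.  100.3 -73.2] [ 0.78947244 -0.22151481 -0.75973955]
[381.00434796 326.60606911]
[-130.96070097  128.18063044]
```

View pics/d.png

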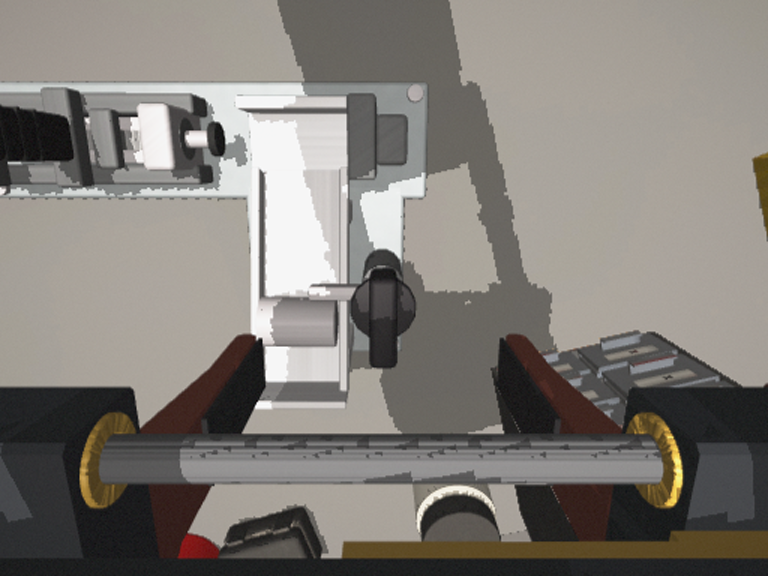

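The view shows the knob bar with its centre at about (384,318), against a predicted (381,327), so it is within a few mm. The bar is aligned with the gripper. I'll descend with a small correction and grip gently.

```bash
python3 - <<'E'
from h import *
s=dict(np.load("pics/d.png.npz"))
for x in [(.634,.067),(.631,.069)]: print([ (proj(s,[*x,z])*1.5).round(0) for z in (.114,.14)])
x,y=.6328,.0684
r.servo_line([x,y,.293],speed=.1)
f0=r.sense()["contact_force"]
r.grab(15); r.wait(.2)
q=r.sense(); print(q["clock"],q["tcp_pos"],q["opening"],f0.round(2),q["contact_force"].round(2),q["torque"].round(3))
E
```

```text
[array([381., 309.]), array([381., 327.])]
[array([383., 303.]), array([384., 319.])]
3.2333 [0.63277403 0.06829597 0.29294926] 0.03306100158308133 [ 0.14 -0.22  0.02] [-0.19 -1.09  0.48] [-0.059 -0.017 -0.012]
```

```bash
python3 - <<'E'
from h import *
r.wait(.3)
q=r.sense(); print(q["clock"],q["tcp_pos"],q["opening"],q["contact_force"].round(2),q["torque"].round(3))
snap("side","e.png",(185,140,285,215),6)
E
```

```text
3.5333 [0.63278176 0.06829931 0.29296814] 0.033063252280413874 [-0.94 -1.53 -0.86] [-0.133 -0.019  0.032]
```

View pics/e.png

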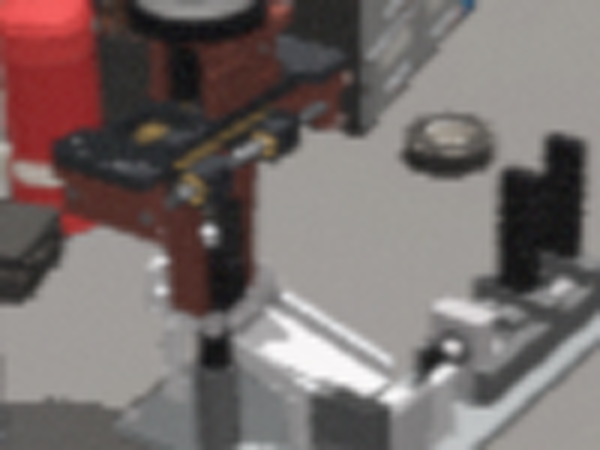

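The side view shows the fingers around the knob, but the opening of 33 mm means the tips are on the disc under the bar. I'll open, raise 7 mm and regrip.

```bash
python3 - <<'E'
from h import *
r.let_go(); r.servo_line([.6328,.0684,.300],speed=.1)
r.grab(15); r.wait(.2)
q=r.sense(); print(q["clock"],q["tcp_pos"],q["opening"],q["contact_force"].round(2),q["torque"].round(3))
E
```

```text
6.1333 [0.63278668 0.06826423 0.3000056 ] 0.013030876284941994 [ 0.08  0.33 -0.39] [-0.103  0.029 -0.071]
```

Opening is 13.0 mm with almost no side force, so the bar is well gripped and centred. Now I'll twist it.

```bash
python3 - <<'E'
from h import *
j0=r.sense()["joints"].copy(); print(j0.round(1))
for d in (25,50,66,70):
    j=j0.copy(); j[5]+=d; r.move_joints(list(j)); q=r.sense(); print(q["clock"],q["orientation"].round(1),q["opening"].round(4),q["contact_force"].round(1),q["torque"].round(3))
r.wait(1.3)
q=r.sense(); print(q["clock"],q["orientation"].round(1),q["contact_force"].round(1),q["torque"].round(3))
snap("scene","f.png",(226,160,326,285),4)
E
```

```text
[  3.1  11.1  74.7  -0.   94.2 -73.1]Traceback (most recent call last):
  File "<stdin>", line 4, in <module>
AttributeError: 'float' object has no attribute 'round'
```

```bash
python3 - <<'E'
from h import *
j0=r.sense()["joints"].copy(); print(j0.round(1)); j0[5]=-73.1
for d in (50,66,70):
    j=j0.copy(); j[5]+=d; r.move_joints(list(j)); q=r.sense(); print(q["clock"],q["orientation"].round(1),q["opening"],q["contact_force"].round(1),q["torque"].round(3))
r.wait(1.2)
q=r.sense(); print(q["clock"],q["orientation"].round(1),q["contact_force"].round(1),q["torque"].round(3))
snap("scene","f.png",(226,160,326,285),4)
E
```

```text
[  3.1  11.1  74.7   0.   94.2 -48.3]
7.1333 [179.9  -0.  116.5] 0.012715525307951257 [ 2.   1.  -0.3] [ 0.144 -0.325  0.043]
7.5083 [179.9  -0.  100.6] 0.013075166122167445 [ 3.9  1.3 -1.6] [ 0.259 -0.689  0.112]
7.7583 [179.9  -0.   96.5] 0.013015756279908145 [ 5.7  1.1 -2.2] [ 0.225 -0.787  0.26 ]
8.9583 [179.9  -0.   96.6] [ 3.3  1.2 -0.2] [ 0.253 -0.806  0.274]
```

View pics/f.png

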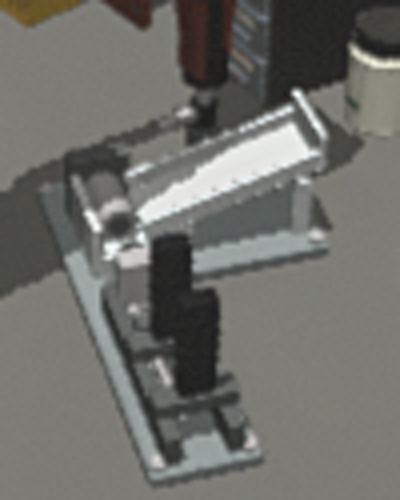

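Sleeve is in the bed at about (110,200) in the crop. The torque jumped from 0.11 to 0.27 N m, so the stop was reached. I'll release, check the knob and go over the grips.

```bash
python3 - <<'E'
from h import *
r.let_go(); r.wait(.3)
p=r.sense()["tcp_pos"]; r.servo_line([p[0],p[1],.36],speed=.15)
r.reach([.4998,-.1208,.36],[180,0,166.2])
q=r.sense(); print(q["clock"],q["tcp_pos"],q["joints"].round(1))
w=snap("wrist","g.png",None,1.5); s=snap("scene","g2.png",(226,160,326,285),3)
i=cv2.imread("pics/g.png"); i2=cv2.imread("pics/g2.png"); i[:375,:300]=i2; 
i=np.vstack([i]); cv2.imwrite("pics/g3.png",np.hstack([cv2.resize(cv2.imread("pics/g.png"),(512,384)),cv2.resize(i2,(288,384))]))
for X in [(.4998,-.1208,.132)]: print(proj(w,X))
E
```

```text
12.4833 [ 0.49995641 -0.12057411  0.35938527] [-17.4  -8.3  88.3   0.  100.  -93.5]
[253.33117104 214.41739729]
```

View pics/g3.png

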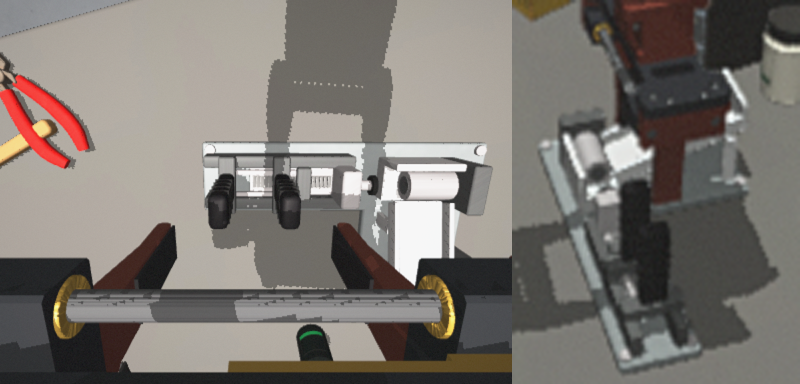

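The wrist view shows the sleeve in the bed. The grip tops are at (218,213) and (288,214), so their midpoint matches the prediction to 1 px. I'll descend and check the knob before squeezing.

```bash
python3 - <<'E'
from h import *
r.servo_line([.4998,-.1208,.268],speed=.1)
q=r.sense(); print(q["clock"],q["tcp_pos"],q["opening"],q["contact_force"].round(2))
snap("scene","k.png",(226,150,326,285),4); snap("side","k2.png",(200,140,300,230),4)
a=cv2.imread("pics/k.png"); b=cv2.imread("pics/k2.png"); o=np.zeros((540,800,3),np.uint8); o[:,:400]=a;o[:360,400:]=b; cv2.imwrite("pics/k3.png",o)
E
```

```text
13.65 [ 0.50001497 -0.1208828   0.26890337] 0.08764821998405063 [0.28 0.18 0.27]
```

View pics/k3.png

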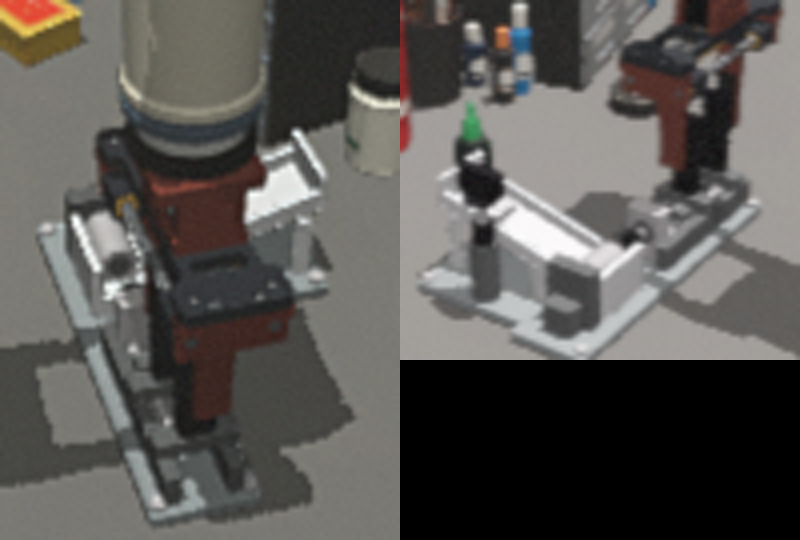

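The side view shows the knob home, as it was at the start, and the fingers straddle the grips. I'll pump at 7 N, stopping when a stroke is force-limited.

```bash
python3 - <<'E'
from h import *
for i in range(8):
    r.grab(7); r.wait(.15); q=r.sense(); print(i,round(q["clock"],2),round(q["opening"]*1e3,2),q["contact_force"].round(2))
    if q["opening"]>.0405: break
    if i<7: r.let_go(); r.wait(.1)
E
```

```text
0 14.71 39.15 [1.68 5.16 1.46]
1 16.66 38.81 [ 0.68  4.7  -0.55]
2 18.63 38.81 [ 1.94  4.33 -0.7 ]
3 20.5 50.24 [1.86 6.17 0.2 ]
```

```bash
python3 - <<'E'
from h import *
for f in (7.5,8,8.5):
    r.grab(f); r.wait(.3); q=r.sense(); print(f,round(q["clock"],2),round(q["opening"]*1e3,2),q["contact_force"].round(2))
s=snap("scene","l.png",(230,185,290,255),8); snap("side","l2.png",(230,180,280,225),8)
a=cv2.imread("pics/l.png"); b=cv2.imread("pics/l2.png"); o=np.zeros((560,800,3),np.uint8); o[:,:480]=a;o[:360,480:]=b[:,:320]; cv2.imwrite("pics/l3.png",o)
E
```

```text
7.5 21.05 48.38 [1.68 5.19 0.91]
8 21.6 46.43 [ 1.53  4.11 -0.51]
8.5 22.15 44.76 [2.1  5.92 0.38]
```

View pics/l3.png

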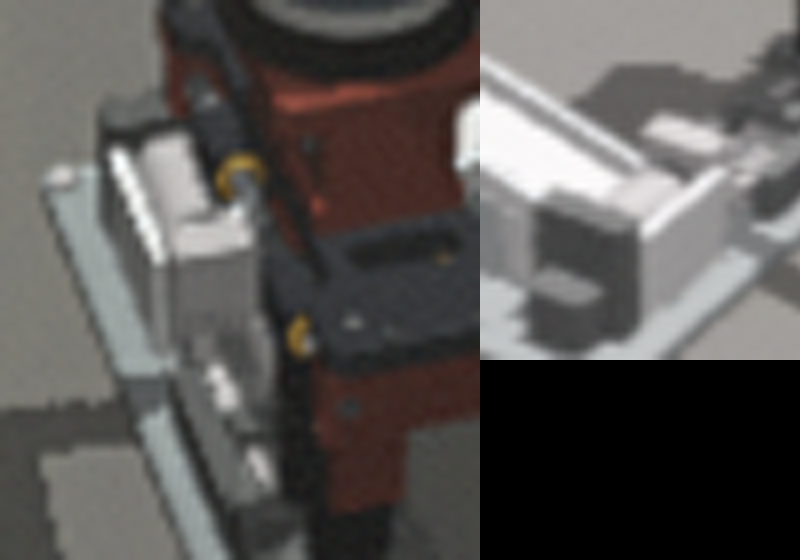

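The crops show the jaw block up close to the sleeve's near end, with the sleeve flat in the bed. The force–travel slope, about 0.55 N/mm, means the nose is loaded, and I estimate 6.5 to 7.6 mm in. I'll go to 9.3 N and cross-check the jaw's displacement in the wrist view.

```bash
python3 - <<'E'
from h import *
for f in (8.9,9.3):
    r.grab(f); r.wait(.4); q=r.sense(); print(f,round(q["clock"],2),round(q["opening"]*1e3,2),q["contact_force"].round(2))
s=snap("wrist","n.png")
n=cv2.imread("pics/n.png"); g=cv2.cvtColor(np.load("pics/g.png.npz")["frame"],cv2.COLOR_RGB2BGR)
A=cv2.resize(g[130:230,300:500],None,fx=4,fy=3,interpolation=cv2.INTER_CUBIC)
B=cv2.resize(n[0:300,112:512],(800,300*1))[:300] if False else cv2.resize(n[:,200:512],(400,300))
C=cv2.resize(n[60:260,250:512],(400,300),interpolation=cv2.INTER_CUBIC)
cv2.imwrite("pics/n2.png",np.vstack([A,np.hstack([B,C])]))
E
```

```text
8.9 22.89 43.83 [1.19 5.02 0.77]
9.3 23.53 42.49 [ 0.83  6.28 -0.21]
```

View pics/n2.png

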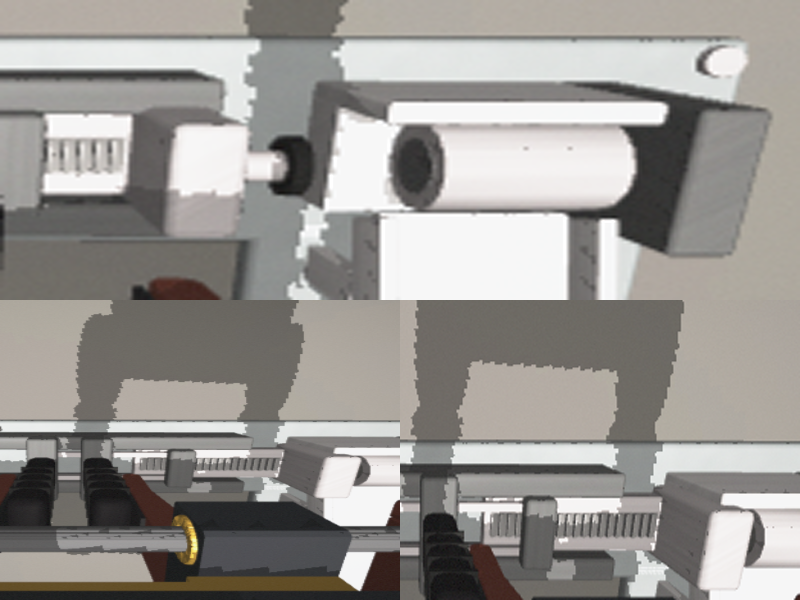

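```bash
python3 - <<'E'
from h import *
from scipy.optimize import least_squares
g=dict(np.load("pics/g.png.npz"));n=dict(np.load("pics/n.png.npz"))
p=np.radians(-13.8);o=np.array([.5392,.0390])
W=lambda x,y,z:np.r_[o+np.array([np.cos(p)*x-np.sin(p)*y,np.sin(p)*x+np.cos(p)*y]),z]
fx=lambda q:np.array([[np.cos(p),np.sin(p)],[-np.sin(p),np.cos(p)]])@(q-o)
pg=[(300+u/4,130+v/3) for u,v in[(247,123),(175,123),(240,234)]]
pn=[(250+(u-400)*.655,60+(v-300)*.6667) for u,v in[(755,484),(714,486),(743,588)]]
def f(v):
    e=[]
    for k in range(3):
        x,y=v[2+2*k:4+2*k]; e+=list(proj(g,W(x,y,v[0]))-pg[k])+list(proj(n,W(x,y+v[1],v[0]))-pn[k])
    return e
s=least_squares(f,[.07,.04,-.01,-.1,-.01,-.12,.01,-.1],x_scale=.01);print(s.x.round(4),s.fun.round(1))
# nose front face right edge (upper/middle), z .045 ; sleeve near end
for u,v,z in[(312,165,.045),(300,138,.055)]: print("nose",fx(plane(g,300+u/4,130+v/3,z)))
print("sleeve near end",fx(plane(g,300+415/4,130+165/3,.045)))
# predicted stuff for calibration: anvil top +y? 
E
```

```text
[ 0.005   0.0659 -0.0116 -0.0469 -0.0109 -0.0676  0.0421 -0.0434] [ 0.2 -4.9 -0.2  3.7 -0.9 -4.2  0.7  3.3  0.7  5.1 -0.5 -4. ]
nose [-0.00023993 -0.04379645]
nose [-0.01126302 -0.05160427]
sleeve near end [-0.00024896 -0.01883714]
```

```bash
python3 - <<'E'
from h import *
g=dict(np.load("pics/g.png.npz"));n=dict(np.load("pics/n.png.npz"))
p=np.radians(-13.8);o=np.array([.5392,.0390])
fx=lambda q:np.array([[np.cos(p),np.sin(p)],[-np.sin(p),np.cos(p)]])@(q-o)
# column profiles around the bright top face
for s,rows,c0,c1 in[(g,(176,184,190),335,382),(n,(200,215,230,240),425,505)]:
    G=cv2.cvtColor(s["frame"],cv2.COLOR_RGB2GRAY)
    for w in rows: print(w,c0,G[w,c0:c1].tolist())
Gn=cv2.cvtColor(n["frame"],cv2.COLOR_RGB2GRAY); print([Gn[165:265,c].tolist() for c in (470,)])
for h in(.06,.065,.07,.075,.08):
    print(h,[ (fx(plane(s,u,v,h))*1e3).round(1).tolist() for s,u,v in[(g,343.5,184),(g,361,184),(n,458,220),(n,482,220)]])
E
```

```text
176 335 [94, 94, 94, 96, 95, 84, 95, 99, 169, 231, 241, 245, 246, 246, 246, 246, 246, 246, 245, 245, 245, 245, 245, 245, 244, 241, 228, 148, 142, 144, 144, 144, 144, 105, 52, 39, 32, 35, 30, 31, 37, 84, 88, 91, 91, 92, 93]
184 335 [93, 92, 95, 95, 98, 97, 92, 148, 224, 239, 245, 246, 246, 245, 245, 245, 244, 244, 244, 244, 243, 243, 243, 243, 243, 235, 226, 243, 243, 244, 243, 243, 243, 201, 191, 169, 131, 44, 32, 42, 46, 43, 45, 67, 90, 92, 95]
190 335 [94, 95, 96, 96, 94, 95, 102, 183, 229, 241, 245, 245, 245, 245, 245, 245, 245, 244, 243, 242, 242, 242, 243, 244, 239, 220, 122, 143, 145, 146, 146, 144, 107, 75, 71, 58, 31, 23, 41, 47, 47, 43, 53, 90, 93, 93, 102]
200 425 [93, 93, 91, 91, 92, 88, 90, 90, 91, 93, 91, 93, 94, 93, 94, 96, 92, 97, 97, 97, 99, 102, 103, 106, 108, 110, 110, 113, 113, 109, 117, 134, 148, 116, 112, 153, 154, 154, 155, 155, 153, 150, 150, 150, 149, 150, 151, 152, 115, 111, 110, 147, 148, 119, 86, 87, 99, 135, 182, 186, 184, 186, 186, 183, 184, 184, 183, 182, 182, 181, 181, 182, 180, 181, 179, 178, 179, 176, 176, 177]
215 425 [92, 92, 94, 94, 94, 91, 92, 92,
[... 1244 characters left out ...]
 246, 246, 246, 246, 246, 173, 114, 108, 150, 200, 228, 234, 239, 242, 242, 242, 243, 243, 243, 243, 242, 241, 241, 240, 240, 240, 241, 241, 241, 241, 241, 242, 243, 241, 240, 239, 240, 242, 242, 241, 240, 240, 241, 240, 239, 239, 240, 240, 240, 240, 240, 241, 240, 240, 240, 239, 240, 240, 240, 232, 199, 244, 246, 246, 246, 246, 246, 246, 246, 246, 246, 246, 246]]
0.06 [[-4.8, -81.8], [-4.8, -65.7], [-3.1, -33.9], [-3.1, -18.6]]
0.065 [[-6.0, -83.3], [-6.0, -67.5], [-5.0, -37.4], [-5.0, -22.5]]
0.07 [[-7.2, -84.7], [-7.2, -69.2], [-6.8, -40.9], [-6.8, -26.4]]
0.075 [[-8.4, -86.2], [-8.4, -71.0], [-8.6, -44.4], [-8.6, -30.3]]
0.08 [[-9.6, -87.7], [-9.6, -72.8], [-10.4, -47.9], [-10.5, -34.2]]
```

```bash
python3 - <<'E'
from h import *
from scipy.optimize import least_squares
g=dict(np.load("pics/g.png.npz"));n=dict(np.load("pics/n.png.npz"))
p=np.radians(-13.8);o=np.array([.5392,.0390])
W=lambda x,y,z:np.r_[o+np.array([np.cos(p)*x-np.sin(p)*y,np.sin(p)*x+np.cos(p)*y]),z]
pg=[(362,171),(343.5,171),(360,208),(341.5,208)];pn=[(481,201),(454,201),(473,251),(447,251)]
def f(v,h):
    x0,x1,yf,yb,D=v;e=[]
    for k,(x,y) in enumerate([(x0,yf),(x0,yb),(x1,yf),(x1,yb)]):
        e+=list(proj(g,W(x,y,h))-pg[k])+list(proj(n,W(x,y+D,h))-pn[k])
    return e
for h in(.06,.065,.07,.075,.08):
    s=least_squares(f,[-.01,.01,-.07,-.085,.04],x_scale=.01,args=(h,));D=s.x[4]*1e3
    print(h,(s.x*1e3).round(1),round(s.cost,1),"nose travel: j0=11.2 ->",round(11.2+D-41,1))
print(r.sense()["opening"])
E
```

```text
0.06 [-16.1  18.3 -65.2 -82.2  44.1] 4.0 nose travel: j0=11.2 -> 14.3
0.065 [-17.4  16.2 -67.1 -83.7  42.2] 3.7 nose travel: j0=11.2 -> 12.4
0.07 [-18.7  14.  -69.  -85.2  40.3] 4.7 nose travel: j0=11.2 -> 10.5
0.075 [-20.   11.9 -70.8 -86.6  38.4] 7.3 nose travel: j0=11.2 -> 8.6
0.08 [-21.4   9.7 -72.7 -88.1  36.5] 11.6 nose travel: j0=11.2 -> 6.7
0.04198714549382913
```

```bash
python3 - <<'E'
from h import *
for i in range(5):
    r.wait(.3); q=r.sense(); print(round(q["clock"],2),round(q["opening"]*1e3,3),q["contact_force"].round(1))
E
```

```text
23.88 42.09 [0.8 4.8 0.2]
24.18 41.619 [ 1.3  4.2 -0.3]
24.48 41.863 [1.2 5.6 0.7]
24.78 41.958 [ 1.3  4.7 -0.4]
25.08 42.294 [ 1.2  6.4 -0.9]
```

The opening is steady at 42 ± 0.3 mm, which is sensor noise and not creep, and both grips are loaded. Handing in.

```bash
python3 -c "
from station import r
print(r.hand_in(), r.sense()['clock'], r.sense()['opening'])"
```

```text
the job is handed in; nothing more can be done
the job is handed in; nothing more can be done
```

I handed the job in at about 25 s on the robot's clock, with both grips still squeezed at 9.3 N. The nose depth is my estimate, not a direct reading.

- **Knob:** My first grasp closed on the disc under the bar (33 mm opening). I regripped 7 mm higher, on the 13 mm bar. I turned it 70° clockwise, and the torque jumped from 0.11 to 0.26 N m at the stop. After release the pictures showed the sleeve in the bed and the knob home.
- **Pumping:** Three full strokes at 7 N closed the grips to 39 mm. The fourth stopped at about 50 mm because the nose was on the sleeve. I then raised the squeeze in small steps to 9.3 N, and the opening settled at 42 ± 0.3 mm.

**Last checks and disagreements:**
- **Nose depth:** The force and travel figures put it about 8 to 10 mm in. The picture check of the jaw's movement was poor, giving anything from 7 to 14 mm depending on the block height assumed. At the most likely height it gives about 9.5 mm, but only with a corrected starting position for the nose; uncorrected it reads 12.4 to 14 mm. I went by the forces.
- **Side force:** There was a net force of about 5 N along y on the tool, so the two grips are probably not loaded equally. I judged both to be well above 1 N.
- **Bystanders:** I kept the arm away from the tape roll, the pedal and the tin box, but did not measure them again at the end.

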